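# Shift a tape roll between fold-down hooks

### The arm

A 7-joint arm with a two-finger parallel gripper is mounted at the origin on a cart in front of the work surface, level with it; the furniture and walls round the work are solid. World frame = base frame: x ahead of the robot, y to its left, z up, the work surface at z = 0. Lengths are in mm, angles in rad, forces in N, time in s.
With the tool pointing down it reaches from about 400 to 875 mm from the base axis. Payload 19.3 kg.
Tool frame: the origin (TCP) lies at the very end of the fingers, on their centre line; the grasp point (between the pads) lies 19 mm behind it (grip_point_offset is the z of the grasp point in the tool frame, in mm); z points along the fingers, x is the direction in which the jaws open and shut, and the axes are right-handed (so a half turn about z gives the same grasp; the last joint's range is limited). The gripper opens to 85 mm and grips with 20 to 120 N. Pads are 22 mm wide; open, the fingers measure 114 mm over their backs; the gripper's body (76 mm by 85 mm) begins 54 mm behind the grasp point. The pads swing forward as they close: fully open they stand 13 mm farther back than shut.
Start: joints at [1.256, 0.521, -0.036, 1.599, 0.021, 1.021, -0.113], TCP at [151.448, -606.364, 205.991] pointing down, gripper open.
Joint ranges: [-2.91, 2.91], [-0.3, 2.13], [-1.5, 1.42], [0.17, 2.43], [-1.26, 4.41], [0.16, 1.93], [-2.52, 2.52]. Speed limits (rad/s): [1.89, 1.89, 2.39, 2.39, 3.01, 3.01, 3.01].

### API

Orientations are given as a 3x3 rotation matrix whose columns are the frame's x, y, z axes.
In Python, from workcell import movep, movel, goto_joints, open_gripper, clamp, wait, inverse_kinematics, read_state, camera, PlanningError, finish_job, grip_point_offset gives the robot as it stands. Calls block until the motion is done:
- movep(position, orientation): joint-space move of the TCP to a pose.
- movel(position, frame=None, max_speed=150, guard=None): straight line of the TCP; frame=None keeps the orientation; max_speed is the mean speed in mm/s. With guard (N) it stops when the force on the tool has changed by that much, and returns True; else False.
- goto_joints(angles): joint-space move.
- open_gripper() and clamp(): open the fingers fully, or close them until they stop; the grip force is fixed at half the most.
- wait(seconds).
- inverse_kinematics(position, orientation): joint angles nearest the present ones, or None.
- read_state(): the state.
- camera(name): name is "scene" or "top" or "wrist"; returns a dict with "image" (420x560x3 uint8, blue, green, red), "range_z" (420x560 float32, mm along the optical axis (not along the pixel's ray), 0 where there is no reading), "fx", "fy", "cx", "cy" (pixels), "dist_coeffs" ([k1, k2, p1, p2, k3] as OpenCV has them; the pictures are not rectified), "cam_to_world" (4x4, takes a point from camera to world coordinates). Camera axes: x right, y up, looking along -z (the intrinsics and any distortion apply to the point x, -y, -z); pixel columns grow to the right and rows downward; lengths in mm; the calibration is good to about 2 mm. A picture is of the moment at which its call begins.
A pose or a line that the arm cannot do raises PlanningError and nothing moves.
- finish_job(): hands the job in, once; it reports no verdict.
The state is a dict: "time": time; "qpos": joint angles; "qvel": joint speeds; "joint_efforts": joint torques, N m; "eef_pos": TCP position; "tool_rot": TCP orientation; "ft_force": force on the tool from outside, world axes, zero at the start; "torque": the same for the moment, N m; "finger_gap": finger opening in mm.
Only numpy, scipy, OpenCV 4.12 (cv2) and the standard library are available. Lean on these libraries where they do the work, as an engineer would, in place of code of your own. Each camera call takes 0.05 s, during which the arm holds its last target.

### The job

Move the tape roll over to the other hook of the little hook stand: first fold the empty, folded-up hook all the way down so that it sticks straight out, hang the roll on it, then fold the emptied hook up flat again so that only the hook in use sticks out. Do not drop the roll, and leave the other things where they lie.

Things in the scene. Friction and masses are not known exactly. Their poses are not given: they have to be found in the camera images.
- stand: fixed hook stand: grey base plate 135 x 230 x 12, upright aluminium panel 220 wide, 12 thick, top edge at 180 above the bench, two hooks on the side that faces the robot; origin on the bench under the middle of the panel's front face; x away from the robot into the panel, y to the left, z up; the base reaches 100 forward of the panel face
- hook_a: back plate of hook A, the one that carries the tape roll at the start, folded down; dark steel, 34 wide, 58 high, on the panel's front. Origin on the hinge axis midway between the ears, 12 in front of the panel, 150 above the bench; x into the panel (away from the robot), y along the panel (= hinge axis) to the left, z up. The hooks are 90 to 130 apart along y; either may be the left one
- hook_a_arm (a joint): hinge of the arm of hook A: 0 = folded up flat (vertical along the panel, its end 55 above the panel's top edge), 1.571 = folded down to its stop, level and pointing straight out of the panel toward the robot. Stiff (0.06 N m): the arm stays where it is left
- hook_a_end (a point): outer end of the arm of hook A, on the bar's centre line, 85 from the hinge axis. Arm: flat steel bar 10 wide (along the hinge axis), 8 thick, in line with the hinge axis; at the end a lip 8 long rises 6 above the bar's upper face (arm level). It can be pinched from above across its width and carried round the hinge
- hook_b: back plate of hook B, the one that is empty and folded up at the start; dark steel, 34 wide, 58 high, on the panel's front. Origin on the hinge axis midway between the ears, 12 in front of the panel, 150 above the bench; x into the panel (away from the robot), y along the panel (= hinge axis) to the left, z up. The hooks are 90 to 130 apart along y; either may be the left one
- hook_b_arm (a joint): hinge of the arm of hook B: 0 = folded up flat (vertical along the panel, its end 55 above the panel's top edge), 1.571 = folded down to its stop, level and pointing straight out of the panel toward the robot. Stiff (0.06 N m): the arm stays where it is left
- hook_b_end (a point): outer end of the arm of hook B, on the bar's centre line, 85 from the hinge axis. Arm: flat steel bar 10 wide (along the hinge axis), 8 thick, in line with the hinge axis; at the end a lip 8 long rises 6 above the bar's upper face (arm level). It can be pinched from above across its width and carried round the hinge
- tape_roll: light brown roll of tape, outer diameter 58, 18 thick, hole about 28 across, about 50 g; hangs on hook A with its axis along the arm, some 45 out from the hinge; origin at the centre of the face that is nearer the panel, its z axis along the roll's axis, from the panel toward the robot
- roll_centre (a point): centre of the tape roll, in the middle of its hole; when it hangs on a level arm this is about 10 below the arm's centre line (the hinge height)
- hex_key: dark hexagon key 29 x 89 x 9 lying on the stand's base; bystander, leave where it lies; origin: centre of the underside
- sample_15: small copper-coloured metal sample, 30 across, 22 high, on the stand's base; bystander, leave where it lies; origin: centre of the underside
- screwdriver: screwdriver with red handle, 165 long, lying on the bench in front of the stand; bystander, leave where it lies; origin: centre of the underside
- mouse: black computer mouse 104 x 58 x 40, right of the stand; bystander, leave where it lies; origin: centre of the underside
- caliper: vernier caliper 52 x 163 x 11, lying left of the stand; bystander, leave where it lies; origin: centre of the underside
Mind the look-alikes: they are no part of the job. What is shaped like the tape_roll but orange or turquoise is not meant.

How it is judged (in metres and radians):
On the way, in this order (a step that is already met when the one before it is completed fails the run):
1. the empty hook B is folded down until it sticks straight out (value of joint hook_b_arm above 1.45 rad), for 0.2 s.
2. the tape roll hangs on hook B, let go (x of roll_centre in the frame of hook_b between -0.076 and -0.015 m and y of roll_centre in the frame of hook_b between -0.012 and 0.012 m and z of roll_centre in the frame of hook_b between -0.018 and -0.003 m and contact force between the fingers and tape_roll below 0.05 N and linear speed of tape_roll below 0.05 m/s and value of joint hook_b_arm above 1.45 rad), for 0.3 s.
3. the emptied hook A is folded up flat (value of joint hook_a_arm below 0.12 rad), for 0.2 s.
At the end, for the whole second after the job is handed in: Hook B is folded down (within 0.12 rad of level), the roll hangs on its bar between the hinge and the lip (centre 15 to 76 mm out from the hinge, within 12 mm sideways, 3 to 18 mm below the hinge), released and still; hook A is folded up to within 0.12 rad of vertical (all of step 2 and value of joint hook_a_arm below 0.12 rad); the robot touches nothing.
It fails at once if the tape roll falls (height (world z) of roll_centre below 0.09 m).
It fails at once if a bystander is pushed more than 3 cm (distance of any of hex_key, sample_15, screwdriver, mouse, caliper from where it was at the start of the episode above 0.03 m).
It also fails if it takes over 64 s, if anything falls off the work surface, if the arm or the gripper's body presses on something with over 40 N, if the wrist force passes 120 N, or if a joint passes its speed limit or range.

## Working session

There is one attempt and no reset: what is moved stays moved. The work goes in short steps, each a Python script; the robot and the scene stay as the last script left them, time stands still between calls to the robot, and variables do not carry over. Pictures are saved under pics/ and viewed, and the job is handed in when it is done.

```bash
ls; mkdir -p pics
python3 - <<'E'
from workcell import *
import cv2,numpy as np
s=read_state();print(s['time'],s['eef_pos'],s['finger_gap'],grip_point_offset)
for n in("scene","top","wrist"):
    c=camera(n);cv2.imwrite(f"pics/{n}0.png",c["image"]);np.savez(f"pics/{n}0.npz",**{k:np.array(v) for k,v in c.items()})
    print(n,c["fx"],c["cx"],c["dist_coeffs"],np.round(c["cam_to_world"],3).tolist())
E
```

```text
pics
0.0 [ 151.35927374 -606.02243644  205.42969362] 86.06831835094809 -18.700000000000003
scene 430.32322797443493 280.3058157576486 [0.04740398 0.         0.         0.         0.        ] [[-0.554, 0.581, -0.596, -58.91], [-0.832, -0.403, 0.381, 367.098], [-0.018, 0.707, 0.707, 843.302], [0.0, 0.0, 0.0, 1.0]]
top 431.4008194357102 284.4485434520537 [0.03310521 0.         0.         0.         0.        ] [[-0.007, 0.998, -0.063, 466.999], [-1.0, -0.008, -0.019, -1.413], [-0.019, 0.063, 0.998, 1329.347], [0.0, 0.0, 0.0, 1.0]]
wrist 289.0458736921525 275.409603038883 [-0.01117799  0.          0.          0.          0.        ] [[0.243, 0.936, 0.254, 215.404], [-0.97, 0.235, 0.063, -591.151], [-0.001, -0.262, 0.965, 372.181], [0.0, 0.0, 0.0, 1.0]]
```

View pics/scene0.png

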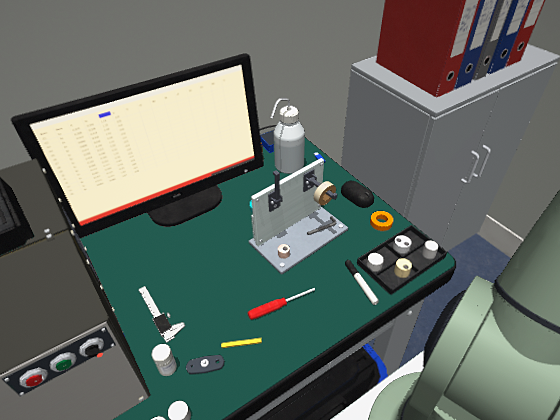

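View pics/top0.png

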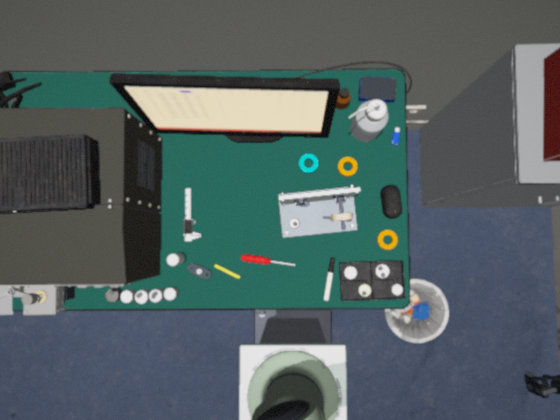

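The roll on the stand's right hook is at scene (325,192) and top (341,217). Candidates for it are:
- the orange rolls at top (347,166) and (388,240)
- the turquoise roll at top (308,162)
- the light-brown ring on the hook, which fits the description

Next I take a close crop and fit the stand.

```bash
cat > h.py <<'E'
import cv2,numpy as np
def load(f): 
    d=np.load(f); return {k:d[k] for k in d}
def cloud(c):
    h,w=c["range_z"].shape
    v,u=np.mgrid[0:h,0:w].astype(np.float64)
    K=np.array([[float(c["fx"]),0,float(c["cx"])],[0,float(c["fy"]),float(c["cy"])],[0,0,1]])
    p=cv2.undistortPoints(np.stack([u.ravel(),v.ravel()],1)[:,None],K,np.array(c["dist_coeffs"]))[:,0].reshape(h,w,2)
    z=c["range_z"].astype(float)
    P=np.stack([p[...,0]*z,-p[...,1]*z,-z],-1)
    T=np.array(c["cam_to_world"])
    W=P@T[:3,:3].T+T[:3,3]; W[z==0]=np.nan
    return W
def proj(c,p):
    T=np.linalg.inv(np.array(c["cam_to_world"]));q=T[:3,:3]@np.array(p)+T[:3,3]
    K=np.array([[float(c["fx"]),0,float(c["cx"])],[0,float(c["fy"]),float(c["cy"])],[0,0,1]])
    return cv2.projectPoints(np.array([[q[0],-q[1],-q[2]]]),np.zeros(3),np.zeros(3),K,np.array(c["dist_coeffs"]))[0].ravel()
E
python3 - <<'E'
from h import *
c=load("pics/scene0.npz");W=cloud(c)
im=c["image"][145:285,230:400];cv2.imwrite("pics/crop_s.png",cv2.resize(im,None,fx=4.2,fy=4.2,interpolation=cv2.INTER_CUBIC))
for n,(u,v) in dict(desk=(230,230),base=(300,245),baseFL=(281,268),panel=(290,200),armB=(276,185),rollA=(322,192),paneltop=(290,184)).items(): print(n,np.round(W[v,u],1))
t=load("pics/top0.npz");V=cloud(t)
im=t["image"][170:250,260:410];cv2.imwrite("pics/crop_t.png",cv2.resize(im,None,fx=5,fy=5,interpolation=cv2.INTER_CUBIC))
for n,(u,v) in dict(desk=(230,230),base=(310,215),roll=(341,217),armend=(351,217),ptop=(320,193),baseFL=(284,234)).items(): print(n,np.round(V[v,u],1))
E
```

```text
desk [671.4  60.    3.2]
base [515.7 -57.4  13.7]
baseFL [484.   21.8  11. ]
panel [584.9 -74.6 107.4]
armB [561.2 -20.2 201.5]
rollA [ 519.1 -120.9  159.3]
paneltop [584.2 -74.3 160.9]
desk [498.9 191.6   1.2]
base [542.6 -54.9  12.8]
roll [ 527.7 -131.7  168.3]
armend [ 528.1 -160.2  155.5]
ptop [592.  -75.6 177.6]
baseFL [485.3  25.    8.4]
```

View pics/crop_s.png

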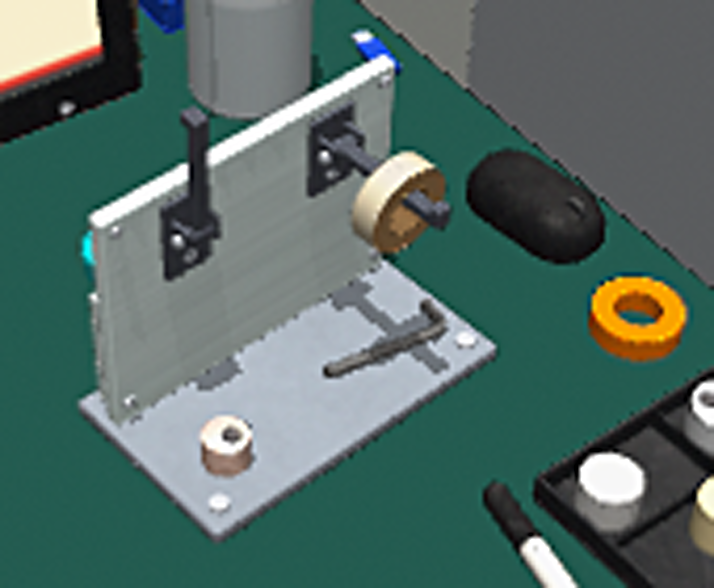

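View pics/crop_t.png

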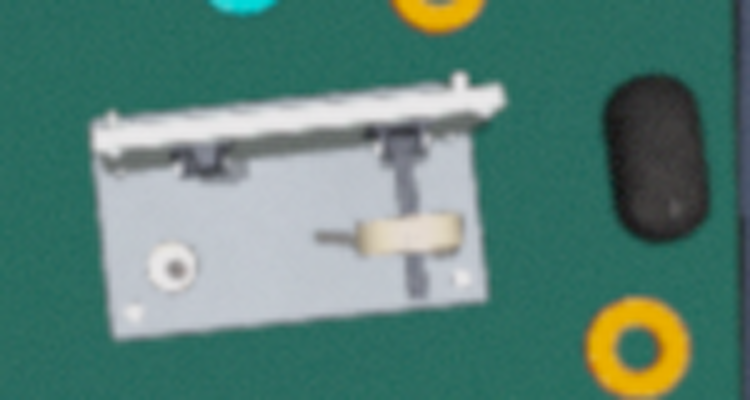

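Crop: the light-brown roll hangs on the right-hand hook (crop_s 400,200). The empty hook B is upright on the left (crop_s 195,160). Now I fit the panel plane and hook positions.

Run:
```python
from h import *
c=load("pics/scene0.npz");W=cloud(c)
t=load("pics/top0.npz");V=cloud(t)
# panel plane from scene
reg=np.zeros(W.shape[:2],bool);reg[195:235,262:312]=True
P=W[reg&(W[...,2]>35)&(W[...,2]<120)&(W[...,0]>560)]
for _ in range(4):
    m=np.median(P,0) if _==0 else P.mean(0);n=np.linalg.svd(P-m,full_matrices=False)[2][2];d=(P-m)@n;P=P[abs(d)<2.5*np.std(d)+.1]
n*=np.sign(n[0]);print("panel n",n,"m",m,len(P),np.std(d),"yaw",np.degrees(np.arctan2(n[1],n[0])))
yaw=np.arctan2(n[1],n[0]);R=np.array([[np.cos(yaw),-np.sin(yaw)],[np.sin(yaw),np.cos(yaw)]])
# top: base and panel-top points in yaw frame
for name,X,lo,hi in(("top base",V,8,17),("scene base",W,8,17),("top ptop",V,172,186),("scene ptop",W,172,186)):
    Q=X[np.isfinite(X[...,2])&(X[...,2]>lo)&(X[...,2]<hi)&(X[...,0]>430)&(X[...,0]<640)&(X[...,1]>-230)&(X[...,1]<80)]
    q=Q[:,:2]@R
    print(name,len(q),"x pct",np.round(np.percentile(q[:,0],[0,1,5,50,95,99,100]),1),"y",np.round(np.percentile(q[:,1],[0,1,5,50,95,99,100]),1),"z",np.median(Q[:,2]))
print("panel front x'",(m[:2]@R)[0])
# dark points above panel: arm B
for name,X,I in(("scene",W,c["image"]),("top",V,t["image"])):
    M=np.isfinite(X[...,2])&(X[...,2]>186)&(X[...,0]>430)&(X[...,0]<640)&(X[...,1]>-230)&(X[...,1]<80)
    Q=X[M];q=Q[:,:2]@R;vu=np.argwhere(M);print(name,len(q));
    if len(q):print(np.round(np.c_[q,Q[:,2]][::max(1,len(q)//12)],1),vu.min(0),vu.max(0))
```

```text
panel n [0.9949224  0.10057539 0.00374168] m [583.00097188 -58.6365271   74.72313475] 1046 1.0720718198976031 yaw 5.77234521486517
top base 2031 x pct [439.1 475.7 479.3 531.8 605.3 608.9 624.7] y [-278.7 -244.4 -235.3 -122.5  -25.   -18.1   30. ] z 12.167722572635967
scene base 2513 x pct [472.2 474.  477.  525.9 573.9 591.5 609.6] y [-249.5 -245.4 -233.4 -125.7  -25.8  -20.   -18.1] z 11.67286958201521
top ptop 393 x pct [515.7 558.1 574.9 580.4 586.3 587.  587.4] y [-242.1 -239.1 -230.7 -132.6  -34.4  -26.3  -23.8] z 179.57230905894698
scene ptop 427 x pct [555.8 556.7 570.7 576.1 584.1 585.1 586.7] y [-243.3 -239.4 -231.3 -128.7  -33.5  -25.5  -23.5] z 178.1683143687519
panel front x' 574.1473567720108
scene 100
[[566.5 -83.1 235.2]
 [562.2 -76.8 235.5]
 [557.9 -78.9 234.2]
 [553.6 -78.3 234.4]
 [557.6 -75.5 227.7]
 [554.  -81.1 224.1]
 [558.  -78.4 217.2]
 [555.5 -84.9 212.2]
 [556.1 -79.5 208.9]
 [557.1 -74.4 205.3]
 [554.5 -80.8 200.3]
 [557.  -79.7 193.2]
 [559.1 -75.4 188.2]] [170 273] [189 279]
top 24
[[568.6 -75.9 236.2]
 [567.9 -80.9 236.9]
 [566.3 -75.7 233.7]
 [565.6 -80.7 234.5]
 [563.6 -75.4 235. ]
 [563.1 -80.4 234.9]
 [560.8 -75.  237.7]
 [560.5 -80.2 235. ]
 [558.9 -74.9 230.6]
 [558.1 -79.9 233.5]
 [556.  -74.5 234.5]
 [555.6 -79.6 233.2]] [198 299] [203 302]
```

Run:
```python
from h import *
c=load("pics/scene0.npz");W=cloud(c)
t=load("pics/top0.npz");V=cloud(t)
yaw=np.radians(5.77);R=np.array([[np.cos(yaw),-np.sin(yaw)],[np.sin(yaw),np.cos(yaw)]])
for name,X,I in(("scene",W,c["image"]),("top",V,t["image"])):
    q=X.copy();q[...,:2]=X[...,:2]@R
    base=(q[...,2]>60)&(q[...,0]<571)&(q[...,0]>450)&(q[...,1]>-245)&(q[...,1]<-20)
    hsv=cv2.cvtColor(I,cv2.COLOR_BGR2HSV);g=hsv[...,2]<110
    brown=(hsv[...,0]>8)&(hsv[...,0]<30)&(hsv[...,1]>50)
    for nm,M in(("dark right",base&g&(q[...,1]<-130)),("armA x 515-",base&g&(q[...,1]<-130)&(q[...,0]<560)),("dark left",base&g&(q[...,1]>-130)),("dark left low",base&g&(q[...,1]>-130)&(q[...,2]<180)),("roll",base&~g&(q[...,1]<-130)&(q[...,0]<555))):
        Q=q[M]
        if len(Q): print(name,nm,len(Q),[np.round(np.percentile(Q[:,k],[0,10,50,90,100]),1).tolist() for k in range(3)])
    T=np.array(c["cam_to_world"])
```

```text
scene dark right 338 [[476.7, 496.5, 507.1, 570.1, 571.0], [-218.0, -204.5, -186.9, -171.7, -160.2], [110.7, 120.3, 150.3, 161.6, 171.8]]
scene armA x 515- 228 [[476.7, 487.8, 504.6, 555.3, 559.9], [-218.0, -206.4, -186.8, -169.0, -160.2], [110.7, 122.3, 149.5, 157.8, 164.4]]
scene dark left 258 [[553.2, 554.9, 558.4, 570.3, 571.0], [-97.7, -88.4, -77.8, -68.3, -63.2], [114.0, 125.8, 163.6, 224.0, 236.4]]
scene dark left low 167 [[553.7, 556.3, 562.9, 570.5, 571.0], [-97.7, -90.2, -77.1, -67.2, -63.2], [114.0, 121.5, 153.7, 170.1, 179.7]]
scene roll 230 [[477.4, 503.6, 511.9, 521.5, 551.7], [-210.2, -197.7, -185.0, -163.8, -159.5], [111.4, 126.0, 156.3, 167.7, 170.0]]
top dark right 21 [[557.9, 560.3, 568.0, 570.9, 570.9], [-197.6, -197.4, -191.4, -180.0, -176.5], [134.0, 139.8, 154.0, 157.4, 167.0]]
top armA x 515- 2 [[557.9, 558.0, 558.6, 559.2, 559.4], [-196.5, -194.9, -188.3, -181.6, -180.0], [154.0, 154.3, 155.5, 156.6, 156.9]]
top dark left 24 [[555.1, 556.0, 560.5, 568.9, 569.4], [-90.7, -89.6, -79.0, -71.5, -68.8], [147.3, 150.6, 159.4, 232.9, 235.3]]
top dark left low 19 [[557.7, 558.4, 564.6, 569.0, 569.4], [-90.7, -89.9, -81.2, -71.2, -68.8], [147.3, 150.4, 157.1, 164.7, 173.5]]
top roll 228 [[478.7, 494.8, 514.0, 539.1, 553.5], [-217.2, -204.2, -187.4, -166.7, -159.3], [137.7, 151.8, 160.0, 169.0, 173.8]]
```

Run:
```python
from workcell import *
import numpy as np
s=read_state();print(np.round(s['tool_rot'],3))
yaw=np.radians(5.77);ex=np.array([np.cos(yaw),np.sin(yaw),0]);ey=np.array([-np.sin(yaw),np.cos(yaw),0])
for sg in(1,-1):
  x=sg*ey;z=np.array([0,0,-1.]);R=np.c_[x,np.cross(z,x),z]
  for p in((562,-79,300),(562,-79,205),(477,-79,131),(562,-190,205),(480,-190,120),(420,-79,170),(420,-190,170)):
    P=p[0]*ex+p[1]*ey;P[2]=p[2];q=inverse_kinematics(P,R);print(sg,p,None if q is None else np.round(q,2))
```

```text
[[ 0.242 -0.97  -0.   ]
 [-0.97  -0.242  0.001]
 [-0.001  0.    -1.   ]]
1 (562, -79, 300) [ 0.6   0.48 -0.97  1.6   0.41  1.28  1.24]
1 (562, -79, 205) [ 0.55  0.56 -0.89  1.72  0.48  1.09  1.18]
1 (477, -79, 131) [ 0.6   0.54 -0.88  2.01  0.55  0.85  1.09]
1 (562, -190, 205) [ 0.68  0.59 -0.82  1.66  0.47  1.11  1.4 ]
1 (480, -190, 120) [ 0.74  0.57 -0.78  1.94  0.54  0.85  1.34]
1 (420, -79, 170) [ 0.79  0.42 -1.05  2.1   0.48  0.88  1.13]
1 (420, -190, 170) [ 0.88  0.42 -0.87  2.02  0.42  0.88  1.45]
-1 (562, -79, 300) [ 0.3   0.38 -0.5   1.61  0.19  1.2  -1.71]
-1 (562, -79, 205) [ 0.23  0.45 -0.4   1.74  0.21  0.99 -1.72]
-1 (477, -79, 131) [ 0.22  0.42 -0.36  2.02  0.22  0.73 -1.74]
-1 (562, -190, 205) [ 0.32  0.48 -0.28  1.68  0.15  1.   -1.48]
-1 (480, -190, 120) [ 0.33  0.47 -0.22  1.96  0.15  0.73 -1.45]
-1 (420, -79, 170) [ 0.34  0.29 -0.47  2.11  0.18  0.78 -1.71]
-1 (420, -190, 170) [ 0.42  0.32 -0.27  2.04  0.12  0.79 -1.4 ]
```

Hinge at x'=562. Hook B is at y'≈-79 and hook A at y'≈-187, a spacing of 108 mm, within the 90–130 given. All poses are reachable. I move above B and look with the wrist camera.

```bash
cat >> h.py <<'E'
yaw=np.radians(5.77);ex=np.array([np.cos(yaw),np.sin(yaw),0]);ey=np.array([-np.sin(yaw),np.cos(yaw),0]);ez=np.array([0,0,1.])
RT=np.c_[-ey,-ex,-ez]
def S(x,y,z): return x*ex+y*ey+z*ez
def toS(p): p=np.asarray(p); return np.stack([p@ex,p@ey,p@ez],-1)
E
python3 - <<'E'
from workcell import *
from h import *
print(np.linalg.det(RT))
p=read_state()['eef_pos']
movel([p[0],p[1],330],max_speed=250)
movep(S(540,-130,330),RT)
c=camera("wrist");cv2.imwrite("pics/w1.png",c["image"]);np.savez("pics/w1.npz",**{k:np.array(v) for k,v in c.items()})
s=read_state();print(s['time'],toS(s['eef_pos']),s['ft_force'])
E
```

```text
0.9999999999999999
3.2167 [ 539.86336761 -130.83658068  329.93422867] [ 0.34602305 -0.07606808  0.06615787]
```

View pics/w1.png

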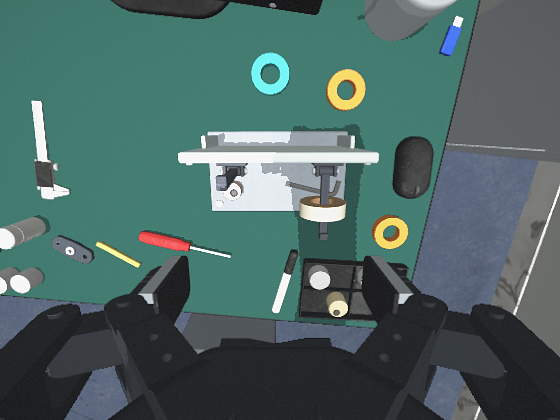

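The wrist view shows the panel edge level at row 157, so the yaw is right. B's upright arm is at (232,172), A's arm at (324,185–235) and the roll at (323,208). Next I refine from this view.

Run:
```python
from h import *
c=load("pics/w1.npz");q=toS(cloud(c));I=c["image"]
im=I[120:250,200:360];cv2.imwrite("pics/w1c.png",cv2.resize(im,None,fx=4.5,fy=4.5,interpolation=cv2.INTER_CUBIC))
for v in (172,180,186,192,204,210,216,225,232,236):
    r=q[v,300:350];k=np.where(r[:,2]>120)[0]
    if len(k):print(v,k[0]+300,k[-1]+300,np.round(r[k[0]],1),np.round(r[k[-1]],1),"zmed",np.round(np.median(r[k],0),1))
print("B")
M=q[150:200,210:260];m=M[M[...,2]>188];print(len(m),m.min(0),m.max(0),np.median(m,0))
M=q[145:168,185:375];m=M[abs(M[...,2]-180)<4];print("ptop",m.min(0),m.max(0),np.percentile(m,[5,95],axis=0))
```

```text
172 312 338 [ 560.4 -176.1  146.8] [ 561.1 -206.4  152.5] zmed [ 561.3 -190.5  154.3]
180 321 329 [ 551.4 -186.7  151.5] [ 551.4 -196.2  151.7] zmed [ 551.5 -191.8  152.5]
186 320 328 [ 543.3 -186.4  147.1] [ 544.4 -195.1  153.3] zmed [ 544.3 -190.3  152.8]
192 320 328 [ 536.1 -186.5  148.3] [ 537.  -195.5  153. ] zmed [ 536.9 -190.6  152.7]
204 300 345 [ 520.1 -162.6  144.7] [ 521.8 -217.3  151.8] zmed [ 522.6 -189.1  155.1]
210 300 345 [ 512.1 -162.9  144.2] [ 513.7 -218.1  150.3] zmed [ 517.4 -186.7  164.2]
216 301 344 [ 505.2 -164.   147.5] [ 507.2 -216.3  154.5] zmed [ 510.1 -187.6  164.6]
225 319 327 [ 494.6 -186.5  151.3] [ 494.6 -196.5  151.4] zmed [ 494.9 -191.2  152.4]
232 319 326 [ 485.3 -186.8  151.4] [ 485.2 -195.7  151.2] zmed [ 485.7 -191.1  152.6]
236 319 327 [ 481.2 -186.5  154.7] [ 482.2 -196.   157.4] zmed [ 482.5 -190.9  158.4]
B
256 [554.7648723  -87.01896891 188.02703618] [568.68685912 -76.91983741 235.76385188] [561.86594831 -83.7991347  233.1043387 ]
ptop [ 575.17932195 -239.97556905  176.03098655] [586.18277069 -32.96244512 181.29773251] [[ 575.35274213 -229.25753361  176.86174211]
 [ 586.01750779  -43.30339329  179.7041475 ]]
```

View pics/w1c.png

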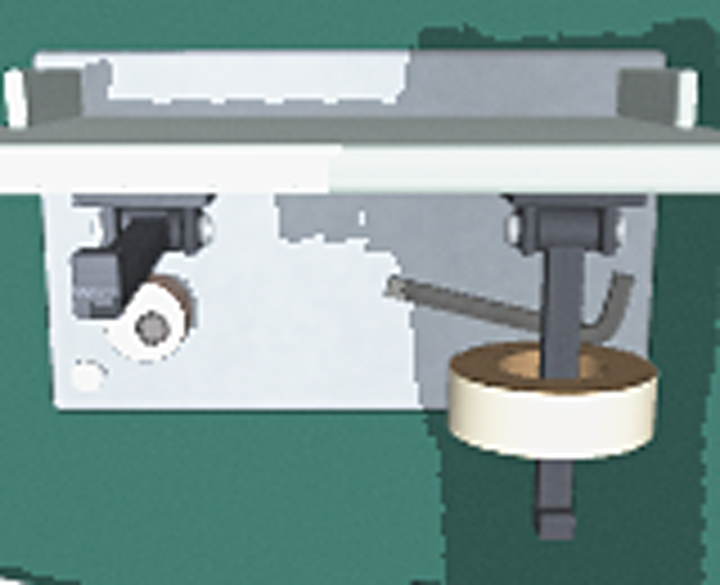

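Wrist readings put A at y'≈-191 and B at y'≈-82. The fixed cameras gave -187 and -79, which is within the 2 mm calibration on each, so I use -189.5 and -81. Now I pinch B.

Run:
```python
from workcell import *
from h import *
movep(S(562,-81,290),RT)
movel(S(562,-81,204),max_speed=120,guard=15)
s=read_state();print(s['time'],toS(s['eef_pos']),s['ft_force'])
clamp()
s=read_state();print(s['time'],toS(s['eef_pos']),toS(s['ft_force']),s['finger_gap'])
c=camera("wrist");cv2.imwrite("pics/w2.png",c["image"])
c=camera("scene");cv2.imwrite("pics/s2.png",cv2.resize(c["image"][110:300,200:400],None,fx=3,fy=3))
```

```text
4.4583 [562.39154078 -81.15261289 204.79902259] [-0.46896809  0.04361663  1.06010617]
5.1667 [562.17675102 -80.84451535 204.22128594] [-1.00118114e-03  1.14790849e+00  4.53765276e+00] 7.19698942126481
```

View pics/w2.png

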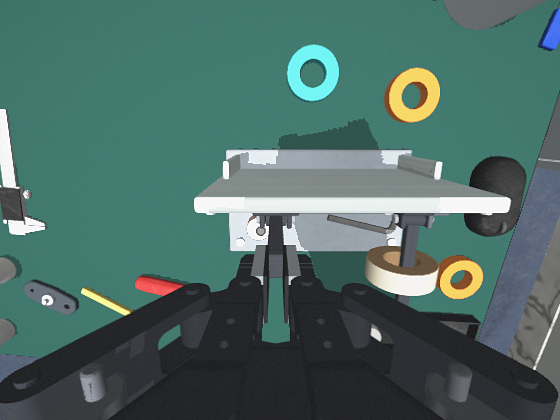

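View pics/s2.png

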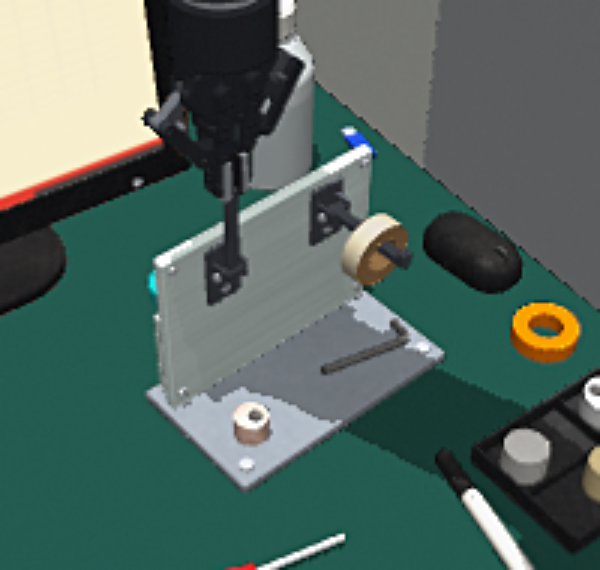

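The pads hold the bar of B at the tip, with only 1 N of lateral force, so y'=-81 is good. Now I carry it round.

Run:
```python
from workcell import *
from h import *
r=223-150
for th in np.linspace(0,1.571,11)[1:]:
    g=movel(S(562-r*np.sin(th),-81,150+r*np.cos(th)-19),max_speed=120,guard=45)
    s=read_state();print(round(th,2),round(s['time'],2),g,np.round(toS(s['eef_pos']),1),np.round(toS(s['ft_force']),1),round(s['finger_gap'],1))
    if g: break
c=camera("scene");cv2.imwrite("pics/s3.png",cv2.resize(c["image"][110:300,200:400],None,fx=3,fy=3))
```

```text
0.16 5.52 False [550.9 -80.8 203.5] [2.5 2.2 4.4] 7.5
0.31 5.77 False [540.  -80.9 201. ] [1.1 2.2 9.8] 7.0
0.47 6.02 False [528.9 -80.9 196.6] [-3.7  2.1 14.7] 7.4
0.63 6.27 False [518.6 -80.9 190.5] [-7.9  2.7 18.8] 7.0
0.79 6.52 False [509.6 -81.  182.8] [-8.9  1.8 16.9] 7.4
0.94 6.77 False [502.5 -80.8 173.8] [-4.2  3.4  9.6] 7.0
1.1 7.02 False [496.2 -80.7 163.9] [-7.2  2.5 11.6] 7.2
1.26 7.27 False [491.9 -80.8 153.3] [-6.4  2.6 10.7] 7.1
1.41 7.52 False [489.4 -80.8 142.1] [-5.   3.2  6.9] 7.4
1.57 7.77 False [488.7 -80.8 130.5] [-2.8  2.4  5. ] 7.5
```

View pics/s3.png

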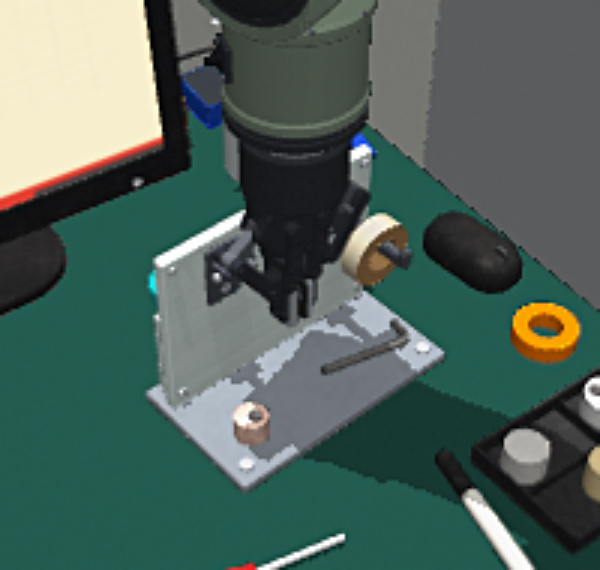

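Run:
```python
from workcell import *
from h import *
g=movel(S(488.5,-81,127),max_speed=30,guard=15)
s=read_state();print(g,np.round(toS(s['eef_pos']),1),np.round(toS(s['ft_force']),1),s['time'])
wait(0.3)
open_gripper()
movel(S(488.5,-81,260),max_speed=200)
movel(S(495,-135,330),max_speed=200)
wait(0.2)
s=read_state();print(s['time'])
c=camera("wrist");cv2.imwrite("pics/w4.png",c["image"]);np.savez("pics/w4.npz",**{k:np.array(v) for k,v in c.items()})
q=toS(cloud(c))
M=(q[...,2]>120)&(q[...,2]<178)&(q[...,0]>460)&(q[...,0]<566)
for nm,a,b in(("B",-110,-40),("A",-235,-150)):
    m=M&(q[...,1]>a)&(q[...,1]<b)
    for x in range(476,566,6):
        p=q[m&(abs(q[...,0]-x)<3)]
        if len(p):print(nm,x,len(p),"z",np.round(np.percentile(p[:,2],[50,95]),1),"y",np.round([p[:,1].min(),p[:,1].max()],1))
```

```text
True [487.4 -80.7 127.1] [-5.   0.3 11.9] 8.025
10.6667
B 482 9 z [176.8 177.3] y [-86.8 -78.9]
B 488 5 z [174.7 175.9] y [-86.8 -86.5]
B 494 55 z [175.3 177.2] y [-86.9 -76.6]
B 500 47 z [173.5 175.9] y [-87.  -77.9]
B 506 54 z [171.8 173.3] y [-86.9 -77.7]
B 512 45 z [169.9 171. ] y [-86.9 -77.9]
B 518 54 z [167.8 169.3] y [-86.9 -77.7]
B 524 45 z [165.6 167.4] y [-86.6 -77.6]
B 530 54 z [163.8 165.3] y [-86.7 -77.5]
B 536 45 z [161.8 162.9] y [-86.6 -77.4]
B 542 55 z [159.8 160.8] y [-86.6 -77.2]
B 548 50 z [157.6 159.3] y [-86.9 -77.1]
B 554 66 z [155.8 157.5] y [-93.2 -71. ]
B 560 133 z [154.3 158.2] y [-97.2 -66.4]
A 476 11 z [157.7 158.5] y [-195.8 -186.6]
A 482 45 z [158.5 159.5] y [-195.6 -186.3]
A 488 50 z [152.6 158.5] y [-196.6 -186.6]
A 494 45 z [152.5 153.8] y [-196.3 -186.5]
A 500 36 z [152.4 153.4] y [-195.9 -186.4]
A 506 186 z [164.  167.9] y [-219.7 -162.5]
A 512 245 z [164.  167.9] y [-219.1 -162.5]
A 518 261 z [164.4 168.2] y [-218.  -162.3]
A 524 260 z [152.6 166.3] y [-218.7 -162.3]
A 530 46 z [152.7 153.8] y [-195.7 -186.4]
A 536 57 z [152.3 153.5] y [-196.6 -186.4]
A 542 46 z [152.3 153.9] y [-196.2 -186.5]
A 548 45 z [152.4 153.8] y [-195.8 -186.4]
A 554 66 z [152.7 156.1] y [-201.5 -179.7]
A 560 135 z [154.1 158. ] y [-206.7 -176.1]
```

View pics/w4.png

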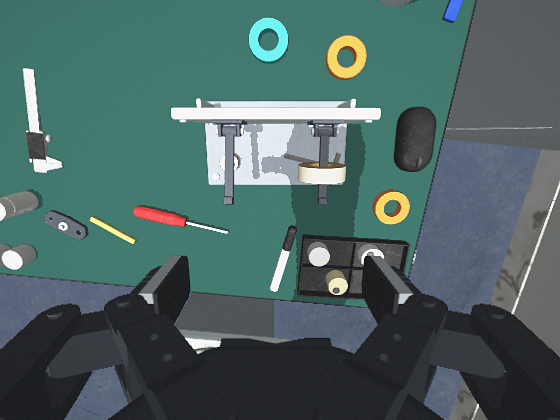

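B is at about 1.23 rad (it slopes 18.5° up), because the bar turned back in the pads. I push it down to its stop from above with shut fingers.

Run:
```python
from workcell import *
from h import *
clamp()
movel(S(503,-81,210),max_speed=250)
g=movel(S(503,-81,147),max_speed=50,guard=18)
s=read_state();print(g,np.round(toS(s['eef_pos']),1),np.round(toS(s['ft_force']),1),s['time'])
```

```text
False [503.1 -81.  147.2] [0.6 0.7 0.2] 13.5667
```

Run:
```python
from workcell import *
from h import *
print(read_state()['finger_gap'])
c=camera("wrist");cv2.imwrite("pics/w5.png",c["image"])
c=camera("scene");cv2.imwrite("pics/s5.png",cv2.resize(c["image"][110:300,200:400],None,fx=3,fy=3))
```

```text
-0.0830993257826648
```

View pics/w5.png

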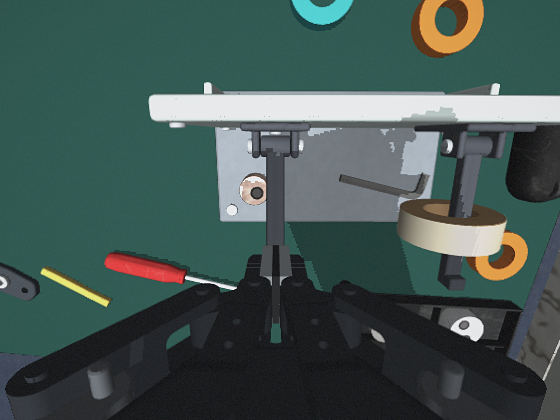

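View pics/s5.png

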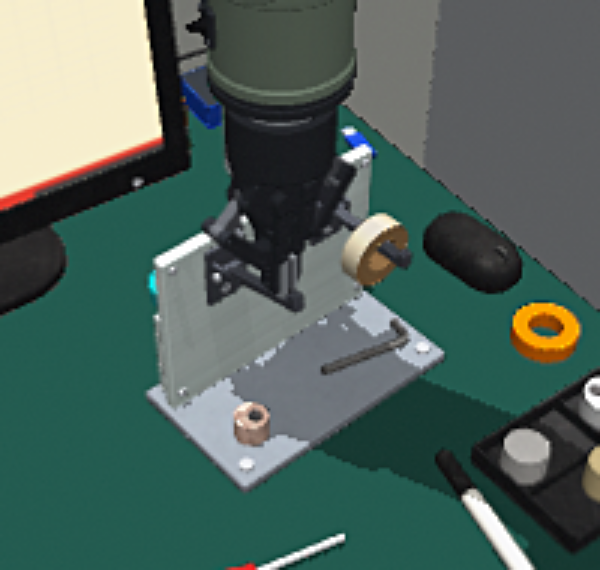

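Run:
```python
from workcell import *
from h import *
g=movel(S(503,-81,138),max_speed=30,guard=18)
s=read_state();print(g,np.round(toS(s['eef_pos']),1),np.round(toS(s['ft_force']),1),s['time'])
wait(0.1)
movel(S(503,-81,250),max_speed=250)
movel(S(495,-135,330),max_speed=250)
c=camera("wrist");cv2.imwrite("pics/w6.png",c["image"]);np.savez("pics/w6.npz",**{k:np.array(v) for k,v in c.items()})
open_gripper()
q=toS(cloud(c));M=(q[...,2]>120)&(q[...,2]<178)&(q[...,0]>460)&(q[...,0]<566)
for nm,a,b in(("B",-110,-40),("A",-235,-150)):
    m=M&(q[...,1]>a)&(q[...,1]<b)
    for x in range(476,566,8):
        p=q[m&(abs(q[...,0]-x)<3)]
        if len(p):print(nm,x,len(p),"z",np.round(np.percentile(p[:,2],[50,95]),1),"y",np.round([p[:,1].min(),p[:,1].max()],1))
m=M&(q[...,2]>158)&(q[...,1]<-150)&(q[...,0]>495)&(q[...,0]<550);p=q[m];print("roll top x",np.percentile(p[:,0],[2,50,98]),"y",np.percentile(p[:,1],[2,50,98]),p[:,2].max())
print(read_state()['time'])
```

```text
False [502.9 -80.9 137.8] [ 0.9 -0.6 -0.3] 14.1167
B 484 57 z [167.9 169.4] y [-86.9 -76.9]
B 492 46 z [161.1 162.5] y [-86.9 -77.4]
B 500 46 z [160.2 161.5] y [-86.8 -77.7]
B 508 44 z [159.3 160.5] y [-86.9 -77.9]
B 516 51 z [158.  159.3] y [-86.8 -76.7]
B 524 49 z [157.4 158.8] y [-86.7 -77. ]
B 532 44 z [156.4 157.6] y [-86.8 -77.3]
B 540 44 z [155.4 156.1] y [-86.9 -77.4]
B 548 45 z [154.3 155.8] y [-86.9 -77.7]
B 556 72 z [153.5 157.9] y [-94.2 -69.8]
B 564 138 z [154.4 158.3] y [-97.3 -66.4]
A 476 9 z [158.  158.7] y [-194.4 -188.3]
A 484 53 z [157.6 159.3] y [-196.3 -186.4]
A 492 44 z [152.4 153.8] y [-196.2 -186.5]
A 500 35 z [152.7 153.8] y [-195.6 -186.4]
A 508 241 z [164.  167.9] y [-219.  -162.3]
A 516 242 z [164.4 168.3] y [-218.2 -162.2]
A 524 263 z [152.7 166.7] y [-219.7 -162.1]
A 532 49 z [152.5 154. ] y [-196.6 -186.3]
A 540 45 z [152.3 153.8] y [-196.3 -186.5]
A 548 45 z [152.8 153.8] y [-195.9 -186.4]
A 556 74 z [152.8 157.2] y [-203.4 -179.2]
A 564 139 z [154.5 158.1] y [-206.6 -175.9]
roll top x [504.61801016 513.9899811  522.46920487] y [-211.54338378 -189.86547758 -170.51520398] 169.7965802146689
16.1833
```

B is now at 1.456 rad, still 6.6° short, though the TCP went to 138 with the bar top at about 160. I check where the fingertips really are against the TCP.

Run:
```python
from h import *
c=load("pics/scene0.npz")
for f,P in(("s2",[(562,-81,204),(562,-81,223)]),("s5",[(503,-81,147),(503,-81,166),(482,-81,155),(482,-81,176)]),("s3",[(488.7,-81,130.5),(488.7,-81,149)])):
    im=cv2.imread(f"pics/{f}.png")
    for i,p in enumerate(P):
        u,v=proj(c,S(*p));k=((u-200)*3,(v-110)*3);print(f,p,k)
        cv2.drawMarker(im,(int(k[0]),int(k[1])),[(0,0,255),(0,255,0),(255,0,0),(0,255,255)][i],cv2.MARKER_CROSS,8,1)
    cv2.imwrite(f"pics/{f}m.png",cv2.resize(im[150:350,180:350],None,fx=2,fy=2))
a=[cv2.imread(f"pics/{f}m.png") for f in("s2","s3","s5")];cv2.imwrite("pics/cmp.png",cv2.resize(np.hstack(a),(800,314)))
```

```text
s2 (562, -81, 204) (np.float64(227.79952601273146), np.float64(216.17584444885884))
s2 (562, -81, 223) (np.float64(227.1427366545219), np.float64(196.81927503195737))
s5 (503, -81, 147) (np.float64(278.57803236449774), np.float64(311.62158222069297))
s5 (503, -81, 166) (np.float64(278.6323752800202), np.float64(293.7557702235715))
s5 (482, -81, 155) (np.float64(296.9170220614645), np.float64(319.22436092086167))
s5 (482, -81, 176) (np.float64(297.2646144460281), np.float64(299.2066789887982))
s3 (488.7, -81, 130.5) (np.float64(290.7388015508801), np.float64(336.96744353667646))
s3 (488.7, -81, 149) (np.float64(290.95381779531726), np.float64(319.9845597905798))
```

View pics/cmp.png

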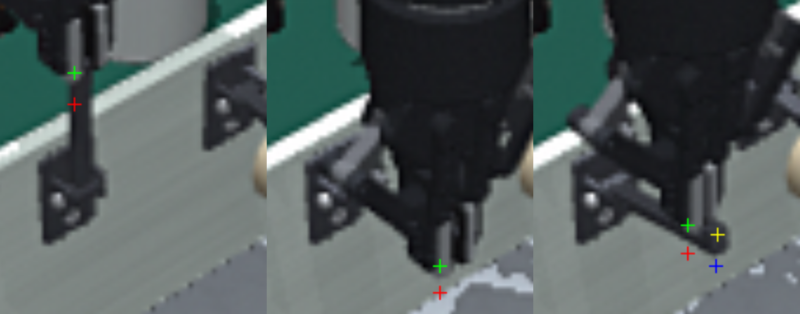

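View pics/w6.png

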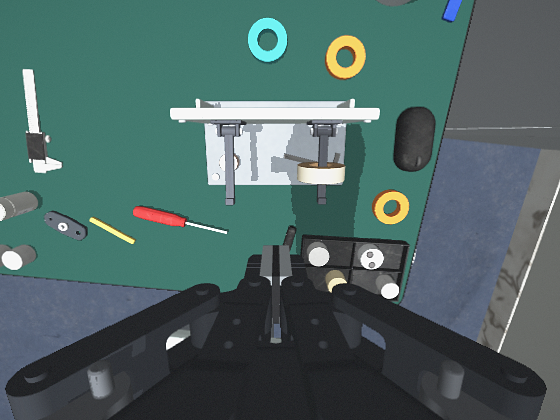

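Run:
```python
from h import *
from workcell import read_state
c=load("pics/w6.npz");q=toS(cloud(c))
m=(q[...,2]>300)
for v in range(236,330,8):
    k=[u for u in range(255,300) if q[v,u,2]>300]
    if k: print(v,k[0],k[-1],np.round(q[v,(k[0]+k[-1])//2-6],1),np.round(q[v,k[len(k)//2]],1))
print(q[m].min(0),"lowest z pts",np.round(q[np.isfinite(q[...,2])&(q[...,2]>280)][:,2].min(),1))
```

```text
252 262 289 [ 505.3 -133.   366.4] [ 505.5 -136.4  366.8]
260 255 299 [ 505.8 -134.1  376.4] [ 505.4 -136.8  375.6]
268 255 299 [ 505.4 -134.2  383.6] [ 505.9 -136.3  384.7]
276 255 299 [ 505.4 -134.3  390.8] [ 505.4 -136.7  390.8]
284 255 299 [ 501.8 -134.3  390.7] [ 501.7 -136.7  390.5]
292 255 299 [ 501.2 -134.4  395.8] [ 498.1 -136.7  390.6]
300 255 299 [ 499.5 -134.4  398.6] [ 494.8 -136.8  391.3]
308 255 299 [ 495.9 -134.4  398.6] [ 491.2 -136.8  391.5]
316 255 299 [ 492.5 -134.4  398.7] [ 487.2 -136.8  391.3]
324 255 299 [ 489.4 -134.4  399.3] [ 489.9 -138.3  400. ]
[ 482.8060815  -198.53424359  356.35289266] lowest z pts 356.4
```

The fingertips really end about 24 mm above the reported TCP. Both the wrist depth and the scene picture show it, and so does the contact with B. I correct for it (tip = TCP + 24) and press B to the stop.

Run:
```python
from workcell import *
from h import *
clamp()
movel(S(500,-81,170),max_speed=250)
g=movel(S(500,-81,122),max_speed=60,guard=18)
s=read_state();print(g,np.round(toS(s['eef_pos']),1),np.round(toS(s['ft_force']),1),s['time'])
wait(0.25)
movel(S(500,-81,200),max_speed=250)
movel(S(495,-135,300),max_speed=250)
c=camera("wrist");np.savez("pics/w7.npz",**{k:np.array(v) for k,v in c.items()})
open_gripper()
q=toS(cloud(c));M=(q[...,2]>120)&(q[...,2]<178)&(q[...,0]>460)&(q[...,0]<566)
m=M&(q[...,1]>-110)&(q[...,1]<-40)
for x in range(476,566,8):
        p=q[m&(abs(q[...,0]-x)<3)]
        if len(p):print(x,len(p),"z",np.round(np.percentile(p[:,2],[50,95]),1),"y",np.round([p[:,1].min(),p[:,1].max()],1))
print(read_state()['time'])
```

```text
True [499.6 -81.1 127.9] [-9.   0.  29.8] 18.45
476 10 z [158.2 158.6] y [-86.7 -78.1]
484 68 z [157.3 159.3] y [-86.9 -77. ]
492 51 z [152.5 153.8] y [-86.7 -77.6]
500 55 z [152.3 153.4] y [-86.9 -76.8]
508 56 z [152.8 154. ] y [-86.9 -77.2]
516 51 z [152.4 153.6] y [-86.9 -77.7]
524 60 z [152.4 153.7] y [-86.9 -76.9]
532 50 z [152.7 153.9] y [-86.8 -77.3]
540 63 z [152.4 153.8] y [-86.8 -76.5]
548 58 z [152.7 153.9] y [-86.8 -77.2]
556 87 z [152.6 157.4] y [-96.3 -66.5]
564 161 z [154.5 158.1] y [-97.4 -66.3]
20.5833
```

B is level now (top face at 152.5 along its whole length, as on A). Next I grasp the roll across its diameter.

Run:
```python
from workcell import *
from h import *
movel(S(514,-189.7,240),max_speed=250)
g=movel(S(514,-189.7,97),max_speed=120,guard=8)
s=read_state();print(g,np.round(toS(s['eef_pos']),1),np.round(toS(s['ft_force']),1),s['time'])
if not g:
    clamp()
    s=read_state();print(s['finger_gap'],np.round(toS(s['eef_pos']),1),np.round(toS(s['ft_force']),1),s['time'])
c=camera("scene");cv2.imwrite("pics/s8.png",cv2.resize(c["image"][130:280,230:390],None,fx=4,fy=4))
c=camera("wrist");cv2.imwrite("pics/w8.png",c["image"][100:,150:450])
```

```text
False [ 514.4 -189.8   97.6] [ 0.6  0.  -0.4] 22.4083
55.61286166317348 [ 514.2 -189.9   97.6] [-2.   0.1  7.6] 22.7833
```

View pics/s8.png

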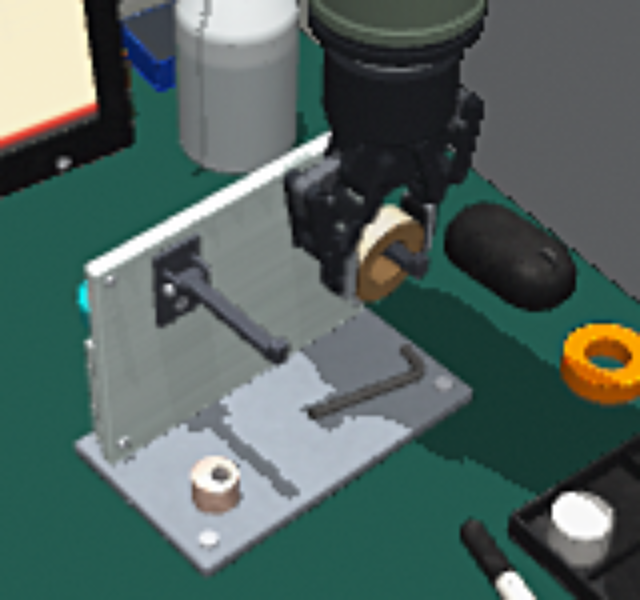

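View pics/w8.png

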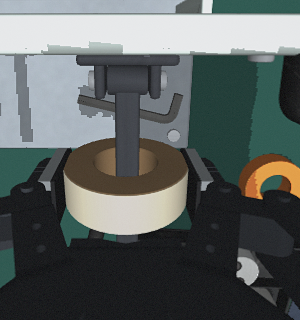

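Roll held at its diameter (gap 55.6, contact both sides). Now I lift it 13 mm, pull it off and cross to B.

Run:
```python
from workcell import *
from h import *
def st(n,g=None):
    s=read_state();print(n,g,np.round(toS(s['eef_pos']),1),np.round(toS(s['ft_force']),1),round(s['finger_gap'],1),round(s['time'],2))
g=movel(S(514,-189.7,110.5),max_speed=60,guard=20);st("lift",g)
if not g:
    g=movel(S(446,-189.7,110.5),max_speed=80,guard=15);st("out",g)
c=camera("scene");cv2.imwrite("pics/s9.png",cv2.resize(c["image"][130:280,230:390],None,fx=4,fy=4))
c=camera("wrist");cv2.imwrite("pics/w9.png",c["image"]);np.savez("pics/w9.npz",**{k:np.array(v) for k,v in c.items()})
```

```text
lift False [ 514.2 -189.8  111. ] [ 0.6 -0.6 -1.6] 55.6 23.26
out False [ 446.5 -189.6  110.6] [-0.1  0.3 -0.6] 55.6 24.26
```

View pics/s9.png

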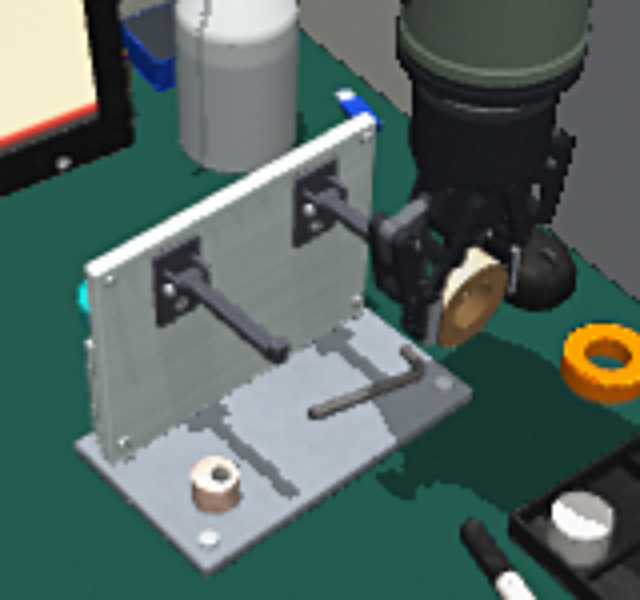

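View pics/w9.png

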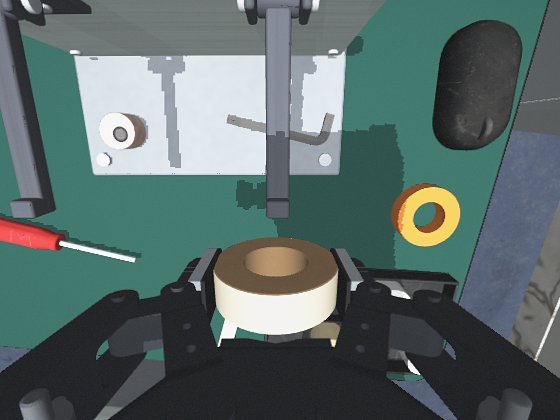

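Roll clear of A and its axis straight; it is centred (276) on the arm (277). Carry on to B.

Run:
```python
from workcell import *
from h import *
q=toS(cloud(load("pics/w9.npz")));p=q[255:330,215:338].reshape(-1,3);p=p[(p[:,0]<470)&(p[:,2]>130)&(p[:,2]<200)];print("roll top z",np.percentile(p[:,2],[95,99,100]),"x",np.percentile(p[:,0],[2,98]))
def st(n,g=None):
    s=read_state();print(n,g,np.round(toS(s['eef_pos']),1),np.round(toS(s['ft_force']),1),round(s['finger_gap'],1),round(s['time'],2))
g=movel(S(446,-80.5,110.5),max_speed=120,guard=15);st("over",g)
c=camera("wrist");cv2.imwrite("pics/w10.png",c["image"])
if not g:
    g=movel(S(470,-80.5,110.5),max_speed=60,guard=6);st("in1",g)
    if not g: g=movel(S(516,-80.5,110.5),max_speed=60,guard=6);st("in2",g)
c=camera("scene");cv2.imwrite("pics/s10.png",cv2.resize(c["image"][130:280,230:390],None,fx=4,fy=4))
```

```text
roll top z [180.27565779 180.90677674 182.39672709] x [437.4255207  455.30835668]
over False [445.9 -81.1 110.5] [ 0.2 -0.4  0.2] 55.5 25.42
in1 False [469.9 -80.4 110.3] [-0.5  0.6 -1.3] 55.4 26.02
in2 False [515.7 -80.5 110.4] [-0.2  1.4  0.1] 55.3 26.93
```

View pics/w10.png

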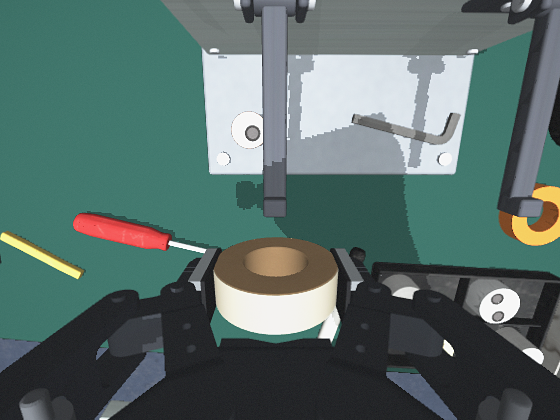

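View pics/s10.png

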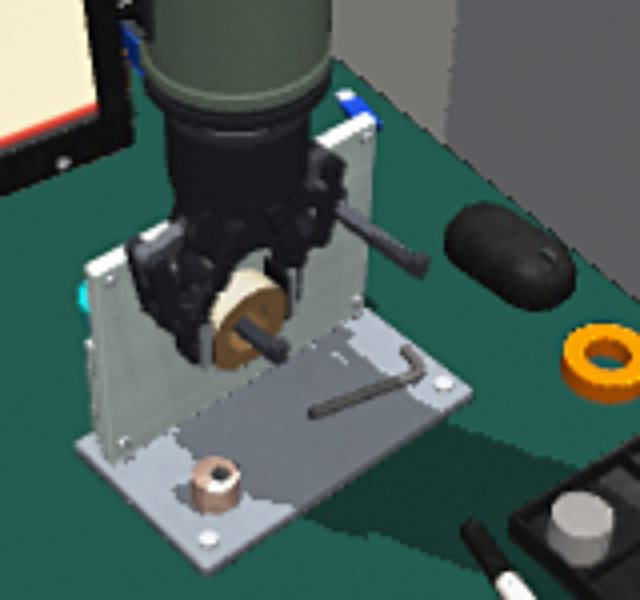

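The bar of B passes through the hole with no contact force. Lower, release, withdraw upward.

Run:
```python
from workcell import *
from h import *
def st(n,g=None):
    s=read_state();print(n,g,np.round(toS(s['eef_pos']),1),np.round(toS(s['ft_force']),1),round(s['finger_gap'],1),round(s['time'],2))
g=movel(S(516,-80.5,97.5),max_speed=40,guard=3);st("down",g)
open_gripper();st("open")
wait(0.3)
movel(S(516,-80.5,240),max_speed=180);st("up")
movel(S(500,-150,290),max_speed=200)
c=camera("wrist");cv2.imwrite("pics/w11.png",c["image"]);np.savez("pics/w11.npz",**{k:np.array(v) for k,v in c.items()})
c=camera("scene");cv2.imwrite("pics/s11.png",cv2.resize(c["image"][130:280,230:390],None,fx=4,fy=4))
q=toS(cloud(np.load("pics/w11.npz")));M=(q[...,2]>120)&(q[...,2]<178)&(q[...,0]>460)&(q[...,0]<566)
for nm,a,b in(("B",-125,-40),("A",-235,-150)):
    m=M&(q[...,1]>a)&(q[...,1]<b)
    for x in range(476,566,8):
        p=q[m&(abs(q[...,0]-x)<3)]
        if len(p):print(nm,x,len(p),"z",np.round(np.percentile(p[:,2],[50,95]),1),"y",np.round([p[:,1].min(),p[:,1].max()],1))
st("end")
```

```text
down True [516.  -80.6  97.5] [-3.4 -0.3 14.4] 55.2 27.35
open None [515.6 -80.6  97.2] [-0.4 -0.3 -0.4] 85.3 27.76
up None [515.5 -80.5 239.1] [0.2 1.2 0.1] 85.6 29.0
B 476 11 z [157.5 159.7] y [-86.6 -77.8]
B 484 75 z [157.2 159.2] y [-87.  -76.9]
B 492 53 z [152.5 153.7] y [-86.9 -77.4]
B 500 54 z [152.5 154.2] y [-86.8 -76.9]
B 508 259 z [164.1 167.8] y [-111.2  -55.6]
B 516 313 z [164.5 167.9] y [-110.9  -54.1]
B 524 458 z [153.2 167.5] y [-110.9  -53.8]
B 532 54 z [152.6 153.8] y [-86.8 -76.6]
B 540 66 z [152.6 153.8] y [-86.9 -76.9]
B 548 62 z [152.4 153.8] y [-86.9 -76.8]
B 556 99 z [152.9 157.6] y [-94.5 -69.6]
B 564 159 z [154.3 158.2] y [-97.4 -66.2]
A 476 10 z [158.4 159.5] y [-196.2 -187.3]
A 484 65 z [157.3 159.5] y [-195.9 -186.4]
A 492 52 z [152.5 153.4] y [-196.7 -186.6]
A 500 53 z [152.3 153.6] y [-196.3 -186.4]
A 508 56 z [152.5 153.3] y [-195.7 -186.5]
A 516 57 z [152.6 153.6] y [-196.5 -186.4]
A 524 60 z [152.6 153.9] y [-196.3 -186.5]
A 532 52 z [152.5 153.7] y [-195.8 -186.4]
A 540 59 z [152.6 154.1] y [-196.5 -186.3]
A 548 66 z [152.5 153.7] y [-196.4 -186.4]
A 556 94 z [152.6 157.6] y [-203.1 -179. ]
A 564 155 z [154.4 158.2] y [-207.  -176.2]
end None [ 499.9 -148.9  289.1] [0.9 0.2 0.5] 85.5 29.68
```

View pics/w11.png

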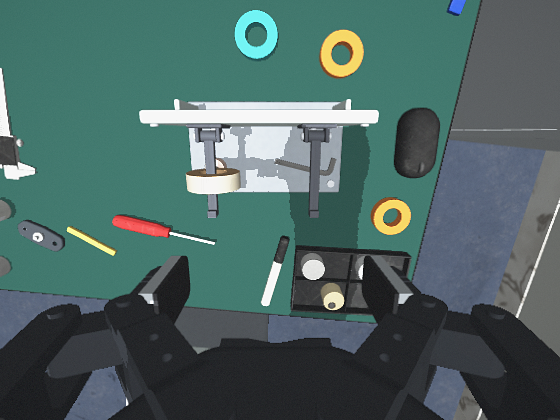

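View pics/s11.png

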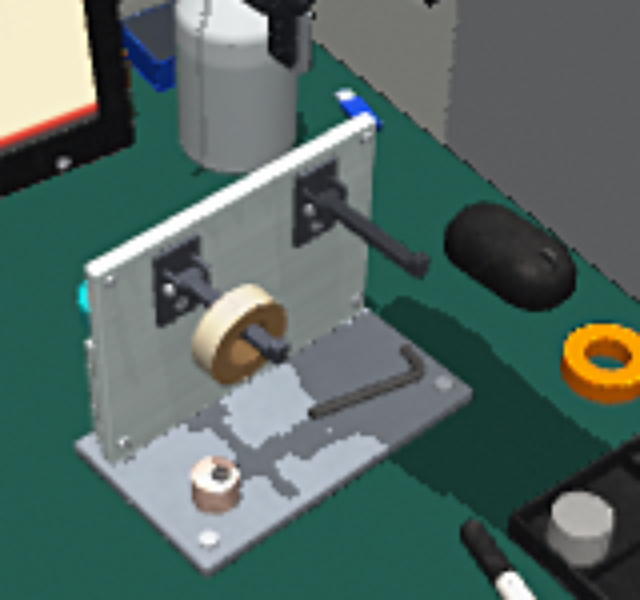

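The roll hangs on B (centre x'≈516, 46 mm out; level bar). Now I pinch A, 65 mm out from the hinge, and carry it up.

Run:
```python
from workcell import *
from h import *
def st(n,g=None):
    s=read_state();print(n,g,np.round(toS(s['eef_pos']),1),np.round(toS(s['ft_force']),1),round(s['finger_gap'],1),round(s['time'],2))
y=-189.8;r=65
movel(S(562-r,y,200),max_speed=200)
g=movel(S(562-r,y,110),max_speed=120,guard=10);st("at",g)
if not g:
    clamp();st("clamp")
    for th in np.linspace(1.571,0,10)[1:]:
        g=movel(S(562-r*np.sin(th),y,110+r*np.cos(th)),max_speed=120,guard=50);st(round(th,2),g)
        if g:break
c=camera("scene");cv2.imwrite("pics/s12.png",cv2.resize(c["image"][110:280,230:390],None,fx=3.5,fy=3.5))
```

```text
at False [ 497.5 -189.8  110.7] [-0.5 -0.5  0.2] 85.3 31.23
clamp None [ 497.  -190.4  110.2] [-0.6 -3.8  2.1] 8.4 31.91
1.4 False [ 498.1 -190.3  121.4] [ 1.2 -5.2 -1.9] 7.9 32.16
1.22 False [ 500.8 -190.3  132. ] [ 1.3 -5.2 -2.7] 8.5 32.41
1.05 False [ 505.3 -190.3  142.1] [-0.  -4.3 -2.2] 8.6 32.66
0.87 False [ 511.7 -190.3  151.3] [-1.3 -5.1 -0.1] 8.3 32.91
0.7 False [ 519.8 -190.3  159.3] [-0.8 -5.2  0.2] 8.2 33.16
0.52 False [ 528.9 -190.3  165.6] [-0.7 -5.8 -1.3] 8.0 33.41
0.35 False [ 539.1 -190.3  170.2] [-0.8 -5.  -4.9] 8.3 33.66
0.17 False [ 550.1 -190.3  172.9] [ 0.5 -7.  -9.5] 8.3 33.91
0.0 False [ 561.3 -190.3  173.7] [ -0.4  -6.8 -11.3] 7.1 34.16
```

View pics/s12.png

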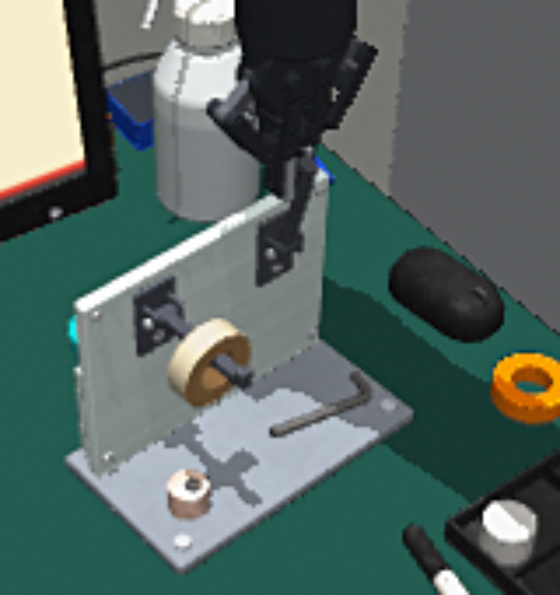

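Run:
```python
from workcell import *
from h import *
open_gripper()
movel(S(561,-189.8,270),max_speed=200)
movel(S(500,-150,300),max_speed=200)
c=camera("wrist");np.savez("pics/w13.npz",**{k:np.array(v) for k,v in c.items()})
d=camera("scene");cv2.imwrite("pics/s13.png",cv2.resize(d["image"][110:280,230:390],None,fx=3.5,fy=3.5))
for n,X in(("w",c),("s",d)):
    q=toS(cloud(X));m=(q[...,0]>470)&(q[...,0]<571)&(q[...,1]<-182)&(q[...,1]>-200)&(q[...,2]>160)&(q[...,2]<255)
    p=q[m]
    for z in range(165,250,8):
        k=p[abs(p[:,2]-z)<4]
        if len(k):print(n,z,len(k),np.round([k[:,0].min(),np.median(k[:,0]),k[:,0].max(),np.median(k[:,1])],1))
print(read_state()['time'])
```

```text
w 165 26 [ 556.4  562.4  563.3 -190.1]
w 173 28 [ 554.8  559.7  561.5 -190. ]
w 181 29 [ 552.2  558.   558.9 -189.2]
w 189 35 [ 549.8  556.3  557.2 -190. ]
w 197 38 [ 547.7  554.   555.6 -189. ]
w 205 36 [ 546.4  551.9  553.4 -189.3]
w 213 21 [ 543.2  547.7  550.4 -186.6]
w 221 12 [ 540.5  544.1  548.5 -186.6]
w 229 211 [ 537.8  544.6  552.3 -191. ]
w 237 38 [ 544.7  549.5  551.1 -190.9]
s 165 22 [ 552.7  560.2  570.9 -187.9]
s 173 13 [ 551.5  554.4  570.7 -189. ]
s 181 10 [ 549.4  551.8  556.2 -187.6]
s 189 13 [ 546.6  548.3  555.7 -187.9]
s 197 9 [ 544.2  546.8  552.6 -187.3]
s 205 11 [ 543.1  545.4  549.4 -187.2]
s 213 13 [ 540.2  543.1  548.2 -186.9]
s 221 12 [ 538.8  541.   548.3 -187.5]
s 229 25 [ 536.1  542.1  551.3 -188.5]
s 237 5 [ 541.9  545.7  549.5 -187.1]
36.2083
```

View pics/s13.png

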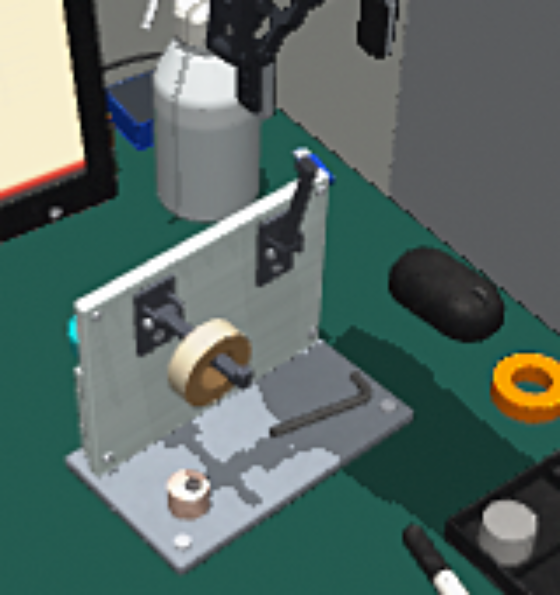

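A is about 0.26 rad short of vertical. I push it home from the front with shut fingers.

Run:
```python
from workcell import *
from h import *
def st(n,g=None):
    s=read_state();print(n,g,np.round(toS(s['eef_pos']),1),np.round(toS(s['ft_force']),1),round(s['finger_gap'],1),round(s['time'],2))
clamp()
movel(S(505,-189.8,300),max_speed=200)
movel(S(505,-189.8,182),max_speed=180);st("front")
g=movel(S(553,-189.8,182),max_speed=50,guard=14);st("push",g)
wait(0.25)
movel(S(505,-189.8,182),max_speed=150)
movel(S(480,-150,300),max_speed=200)
c=camera("wrist");cv2.imwrite("pics/w14.png",c["image"]);np.savez("pics/w14.npz",**{k:np.array(v) for k,v in c.items()})
d=camera("scene");cv2.imwrite("pics/s14.png",cv2.resize(d["image"][110:280,230:390],None,fx=3.5,fy=3.5))
for n,X in(("w",c),("s",d)):
    q=toS(cloud(X));m=(q[...,0]>470)&(q[...,0]<573)&(q[...,1]<-182)&(q[...,1]>-200)&(q[...,2]>160)&(q[...,2]<255)
    p=q[m]
    for z in range(165,250,8):
        k=p[abs(p[:,2]-z)<4]
        if len(k):print(n,z,len(k),np.round([k[:,0].min(),np.median(k[:,0]),k[:,0].max(),np.median(k[:,1])],1))
st("end")
```

```text
front None [ 505.5 -189.6  182.9] [-0.5 -0.  -0.2] 0.5 38.13
push True [ 547.5 -189.7  181.3] [-5.8  0.1  3.3] 0.4 38.95
w 165 36 [ 558.5  570.5  572.2 -187.7]
w 173 35 [ 559.   571.3  573.  -186.9]
w 181 8 [ 558.8  561.2  565.7 -186.6]
w 189 21 [ 558.5  559.5  565.2 -186.8]
w 197 11 [ 559.   562.2  565.7 -186.5]
w 205 20 [ 558.4  558.7  565.6 -187.4]
w 213 13 [ 559.   562.2  566.1 -186.6]
w 221 23 [ 558.5  560.1  565.5 -186.6]
w 229 79 [ 558.4  564.7  572.6 -189.6]
w 237 205 [ 558.8  565.3  572.4 -191.3]
s 165 20 [ 556.3  561.3  571.6 -187.5]
s 173 12 [ 557.   559.3  572.8 -188.7]
s 181 11 [ 556.7  558.8  562.3 -186.9]
s 189 14 [ 557.   558.5  564.4 -187.7]
s 197 15 [ 556.2  558.6  563.4 -188.2]
s 205 11 [ 556.9  559.6  563.5 -186.4]
s 213 13 [ 555.7  559.3  565.2 -188.3]
s 221 15 [ 556.7  559.6  564.4 -187.1]
s 229 17 [ 557.   561.2  567.9 -187.7]
s 237 15 [ 555.8  565.9  569.8 -190.1]
end None [ 479.7 -150.2  298.7] [-0.   0.   0.3] -0.2 40.52
```

View pics/s14.png

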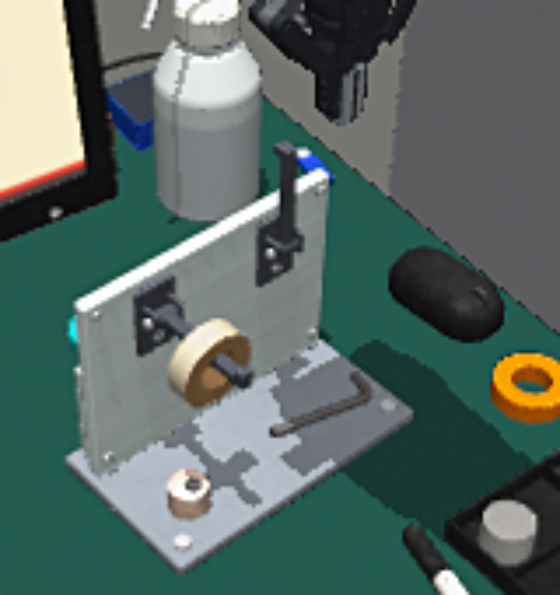

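View pics/w14.png

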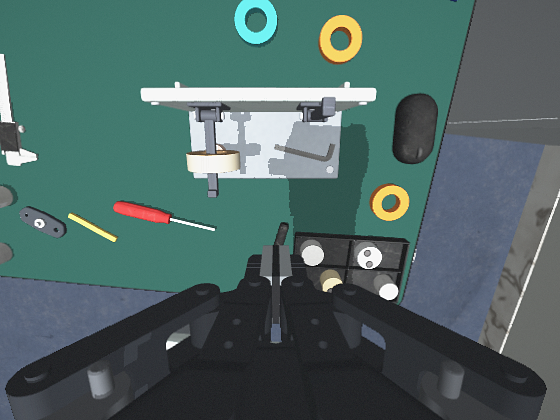

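A is vertical (front face at x'≈558.5 from z=165 to 237), the roll hangs on the level hook B, and the gripper is clear. Handing in.

```bash
python3 -c "
from workcell import *
finish_job();print(read_state()['time'])"
```

```text
the job is handed in; nothing more can be done
the job is handed in; nothing more can be done
```

The tape roll now hangs on hook B, which sticks straight out, and hook A is folded up flat. The job was handed in at about 40.5 s of the 64 s allowed; no verdict was reported.

- **Sequence:** I folded B down, then took the roll off A by its diameter and threaded it onto B. I let it go there and folded A up.
- **Last checks:**
  - B's top face was level along its whole length when last measured, with the roll on it and released. The final pictures show no change.
  - The roll was about 46 mm out from the hinge.
  - A is vertical to within about 0.02 rad.
  - The gripper is clear of everything, and the bystanders look unmoved in the pictures. I did not measure their positions.
- **What disagreed:**
  - **Fingertips:** they end about 25 mm behind the reported TCP. My first pinch on B therefore caught only the tip of the bar, which sprang back to about 1.25 rad. A first push left it at about 1.46 rad, and a second took it to the stop.
  - **Hook A:** it was about 0.26 rad short of vertical after the carry, so I pushed it home from the front.
  - **Cameras:** the wrist and fixed cameras differed by 3–4 mm sideways. I used values in between, and the pinch forces agreed with them.

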